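# Spin washed tomatoes dry and park the basket at the pouring lip

### The job

Spin the washed tomatoes dry: take the spinner's black crank and turn the basket anticlockwise (seen from above) up to 20 turns a minute, keep the basket within 4 turns a minute of that for 6 seconds without a break, and never let it reach 30. Then bring it to a standstill with its lifting ear right over the bowl's pouring lip, let go and move the hand clear. Work the basket only through the crank, without touching the basket itself, and leave everything else on the counter where it stands.

Things in the scene. Friction and masses are not known exactly. Their poses are not given: they have to be found in the camera images.
- bowl: the spinner's outer bowl: open brushed-steel bowl, 244 mm across, 130 mm high, fixed to the counter. Origin on the counter under its centre (the turning axis of basket and crank is its vertical z axis); its +x axis points to the pouring lip, the only one, a 44 mm wide chute that sticks out from the rim to 170 mm from the axis
- axle (a point): point on the turning axis, 147 mm above the counter. The crank drives the basket about it through a slipping grease coupling: torque on the basket = 0.005 N m per rad/s that the crank is faster than the basket. So the basket has no fixed angle to the crank, follows with a time constant of about 0.9 s, turns slower than the crank and runs on when the crank stops
- lip (a point): mark on the bowl, straight above the root of the pouring lip: 128 mm from the axis, 147 mm above the counter. Its x axis points outward
- strainer: white strainer basket with red tomatoes, 208 mm across at its rim 143 mm above the counter, turning inside the bowl. Origin on the axis at counter height, +x axis towards its lifting ear. Nominal mass 1.3 kg, moment of inertia about the axis 0.0051 kg m2 (the hidden load varies by about 30%)
- ear (a point): the basket's only lifting ear: black plastic tab 40 mm wide that reaches out over the bowl's rim to 144 mm from the axis, its top 155 mm above the counter. The point lies in the middle of the tab, 128 mm from the axis, so it meets lip when the ear is over the lip
- basket (a joint): angle of the basket in the bowl (rad), growing without end anticlockwise seen from above; the ear is over the lip at 0 and every whole turn (2 pi). 20 turns a minute is 2.09 rad/s and takes about 3.2 rad/s of the crank, 2.7 to 3.9 as drag varies. Nominal drag: 0.0035 N m of dry friction from a hidden rubbing ring (varies by two thirds; holds the standing basket) plus 0.001 N m per rad/s
- grip (a point): grasp point on the crank: on the axis of its upright black knob, 30 mm in diameter, 178 to 226 mm above the counter, which spins freely on the crank arm, so the hand need not turn. Point at 207 mm height, on a circle of 55 mm radius round the axle. The arm, a black bar under the knob, has its top at 175 mm, its 32 mm hub on the axle at 180 mm; the crank turns all round
- grater: bystander: steel box grater, 92 x 106 x 236 mm; origin under its centre
- milk_pan: bystander: open steel pan, 120 mm across, 70 mm high, black handle to its -x; origin under its centre
- saucepan: bystander: lidded steel saucepan, 150 mm across, 130 mm high with its black lid knob, black handle to its -x; origin under its centre
- mug: bystander: white mug, 80 mm across, 95 mm high; origin under its centre
- jar: bystander: glass jar, 72 mm across, 120 mm high; origin under its centre
- spoon: bystander: wooden spoon 240 mm long, lying along its x axis; origin under its centre
- dip_bowl: bystander: small white bowl, 110 mm across, 50 mm high; origin under its centre

How it is judged:
By the outcome, as a careful person would: the job done as asked, in the order asked, and still so for the second after the job is handed in, with the robot touching nothing.
It also fails if it takes over 61 s, if anything falls off the work surface, if the arm or the gripper's body presses on something with over 40 N, if the wrist force passes 120 N, or if a joint passes its speed limit or range.

### The arm

A 7-joint arm with a two-finger parallel gripper is mounted at the origin on the work surface. World frame = base frame: x ahead of the robot, y to its left, z up, the work surface at z = 0. Lengths are in m, angles in rad, forces in N, time in s.
With the tool pointing down it reaches from about 0.425 to 1.025 m from the base axis. Payload 9.4 kg.
Tool frame: the origin (TCP) lies between the finger pads; the fingertips stand 17 mm ahead of it and the grasp point (between the pads) lies 2 mm behind it; z points along the fingers, y is the direction in which the jaws open and shut (so a half turn about z gives the same grasp; the last joint's range is limited). The gripper opens to 93 mm and grips with 3 to 60 N. Pads are 15 mm wide; open, the fingers measure 128 mm over their backs; the gripper's body (75 mm by 188 mm) begins 65 mm behind the grasp point.
Start: joints at [-1.289, 0.599, -0.003, 1.599, 0.002, 0.943, -0.08], TCP at [0.255, 0.679, 0.213] pointing down, gripper open.
Joint ranges: [-2.57, 2.57], [-0.35, 1.97], [-1.29, 1.29], [0.11, 2.56], [-1.05, 4.19], [0.11, 1.86], [-2.63, 2.63]. Speed limits (rad/s): [2.22, 2.22, 3.01, 3.01, 3.14, 3.14, 3.14].

### API

Orientations are given as a 3x3 rotation matrix whose columns are the frame's x, y, z axes.
In Python, from rig import monitor, viewer, hand_in gives the robot as it stands.
- The arm moves only by the shell command python3 -m pendant 'ROWS' [FORCE]. ROWS is JSON, a list that holds one entry, the list of rows, each a list of 7 numbers: the shift along the tool's x, y, z in mm, then the turn, a rotation vector about the tool's x, y, z in degrees, then the closure, from 0 (fully open) to 1 (shut). A call has exactly 8 rows; each row is the pose to reach, as a shift and turn from the pose commanded when the call began, along the tool's axes at that moment; what a row does not reach only later rows make up. A row lasts 1/8 s, in which the tool goes at most 62.5 mm and 10.7 degrees, less where a joint would pass 70% of its speed; a pose out of reach is approached as far as the arm can. A call with a gripper value outside its range is refused whole. The fingers move at their own pace and stop on an object; FORCE is the grip in N (left out, the last holds). Time passes only in rows, so rows that repeat a pose let the fingers close, or fill a call up. It gives the time, the measured TCP pose, the force and the opening at its end, in the units of the state.
- monitor.state(): the state, without advancing time (a new reading comes with each control period).
- viewer.read_camera(name): name is "scene" or "top" or "wrist"; returns the picture (384x512x3 uint8, red, green, blue); there is no depth.
- viewer.get_calibration(name): a dict with "mtx" (3x3 intrinsics, pixels), "position" and "orientation" of the camera in the world. Camera axes: x right, y down, z forward; pixel columns grow to the right and rows downward; lengths in m; the calibration is good to about 2 mm. The wrist camera is an equidistant fisheye: a pixel r from the principal point sees the ray r / f radians off the axis. A picture is of the moment at which its call begins: read the wrist's pose just before it. get_calibration takes no time and is no camera call; for the wrist camera it gives the pose at the moment of the call.
- hand_in(): hands the job in, once; it reports no verdict.
The state is a dict: "clock": time; "q": joint angles; "joint_velocities": joint speeds; "joint_efforts": joint torques, N m; "ee_pos": TCP position; "tool_rot": TCP orientation; "ft_force": force on the tool from outside, world axes, zero at the start; "torque": the same for the moment, N m; "width": finger opening in m.
Only numpy, scipy, OpenCV 4.12 (cv2) and the standard library are available. Lean on these libraries where they do the work, as an engineer would, in place of code of your own. Each camera call takes 0.05 s, during which the arm holds its last target. There are 200 camera calls.

## Working session

There is one attempt and no reset: what is moved stays moved. The work goes in short steps, Python scripts to look and compute and a shell command to move; the robot and the scene stay as the last step left them, time stands still between calls to the robot, and variables do not carry over. Pictures are saved under pics/ and viewed, about 8 in all and at most 12, crops included, and the job is handed in when it is done.

```bash
ls; mkdir -p pics; python3 - <<'E'
from rig import monitor, viewer
import cv2,numpy as np
s=monitor.state(); print({k:np.round(v,3).tolist() for k,v in s.items()})
ims=[]
for n in ("scene","top"):
    c=viewer.get_calibration(n); print(n,{k:np.round(v,4).tolist() for k,v in c.items()})
    im=viewer.read_camera(n)[:,:,::-1]; cv2.imwrite(f"pics/{n}0.png",im); 
    cv2.imwrite(f"pics/{n}0b.png",cv2.resize(im,(768,576),interpolation=cv2.INTER_CUBIC))
E
```

```text
pics
{'clock': 0.0, 'q': [-1.289, 0.6, -0.003, 1.6, 0.002, 0.943, -0.08], 'joint_velocities': [0.003, -0.002, -0.001, 0.002, 0.003, 0.0, -0.003], 'joint_efforts': [0.0, -76.507, 1.498, -25.237, -0.052, 0.017, 0.0], 'ee_pos': [0.254, 0.678, 0.212], 'tool_rot': [[-0.936, 0.351, -0.0], [0.351, 0.936, -0.001], [-0.0, -0.002, -1.0]], 'ft_force': [0.652, -0.271, 0.592], 'torque': [-0.02, -0.017, 0.033], 'width': 0.093}
scene {'mtx': [[455.2476, 0.0, 260.722], [0.0, 455.2476, 198.1987], [0.0, 0.0, 1.0]], 'position': [1.0704, -0.8611, 1.1948], 'orientation': [[0.799, 0.4383, -0.4117], [0.6012, -0.5939, 0.5346], [-0.0102, -0.6747, -0.7381]]}
top {'mtx': [[378.4674, 0.0, 252.5572], [0.0, 378.4674, 190.7422], [0.0, 0.0, 1.0]], 'position': [0.2998, -0.0904, 1.2711], 'orientation': [[-0.0116, -0.9889, 0.1481], [-0.9998, 0.0095, -0.0151], [0.0135, -0.1482, -0.9889]]}
```

View pics/scene0b.png

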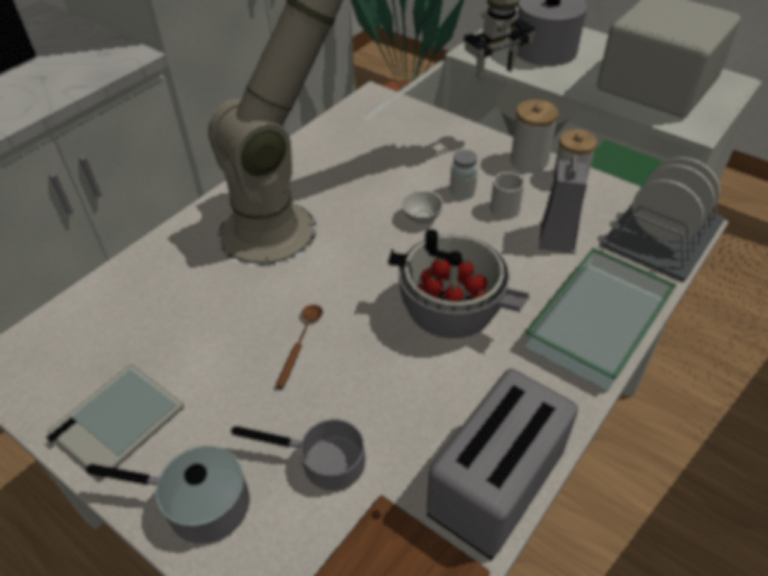

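View pics/top0b.png

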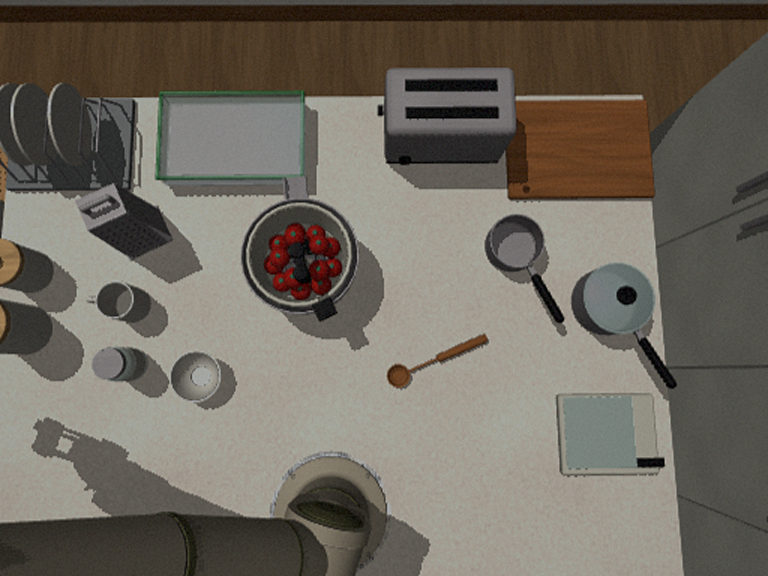

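The scene view shows the bowl at about (453,283)/1.5, with the knob at (431,240)/1.5 and the ear at (398,258)/1.5. In the top view the bowl is at about (299,255)/1.5, the lip at (296,187)/1.5, the ear at (325,308)/1.5 and the knob at about (302,272)/1.5. Next I'll zoom in and measure.

```bash
cat > h.py <<'E'
from rig import monitor, viewer
import cv2,numpy as np
def ray(n,px):
    c=viewer.get_calibration(n); K=np.array(c["mtx"]); R=np.array(c["orientation"])
    d=R@np.linalg.inv(K)@np.array([px[0],px[1],1.]); return np.array(c["position"]),d/np.linalg.norm(d)
def onz(n,px,z):
    p,d=ray(n,px); return p+d*(z-p[2])/d[2]
def proj(n,P):
    c=viewer.get_calibration(n); q=np.array(c["orientation"]).T@(np.array(P)-c["position"]); q=np.array(c["mtx"])@q; return q[:2]/q[2]
def cross(a,b):
    (p,d),(q,e)=a,b; s=np.linalg.lstsq(np.c_[d,-e],q-p,rcond=None)[0]
    A,B=p+d*s[0],q+e*s[1]; return (A+B)/2,np.linalg.norm(A-B)
def black(im,t=45): 
    return ((im.max(2)<t)*255).astype(np.uint8)
E
python3 - <<'E'
from h import *
out=[]
for n,(x0,y0,x1,y1) in (("top",(155,110,245,225)),("scene",(250,145,355,230))):
    im=cv2.imread(f"pics/{n}0.png"); m=black(im)
    k,l,st,ce=cv2.connectedComponentsWithStats(m)
    for i in range(1,k):
        if st[i,4]>8 and x0<ce[i,0]<x1 and y0<ce[i,1]<y1: print(n,st[i],ce[i].round(1))
    c=cv2.resize(im[y0:y1,x0:x1],None,fx=4,fy=4,interpolation=cv2.INTER_CUBIC)
    out.append(cv2.copyMakeBorder(c,0,460-c.shape[0],0,0,cv2.BORDER_CONSTANT))
o=np.hstack(out);print(o.shape);cv2.imwrite("pics/crop.png",o)
E
```

```text
top [162 135  30  68 151] [169.4 172.4]
top [194 134  30  10  35] [209.6 136.3]
top [187 155  51  59 321] [218.9 196. ]
top [191 159  21  31 313] [200.5 173.7]
scene [284 154  24  23 228] [293.6 166.4]
scene [260 169  11  10  72] [265.  172.9]
scene [292 194   4   5  15] [293.9 196.1]
scene [269 196   9  15  41] [272.8 203. ]
(460, 780, 3)
```

View pics/crop.png

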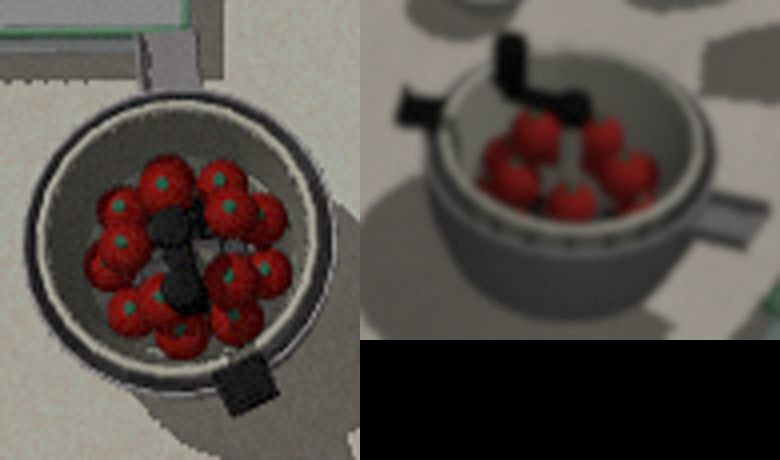

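The crop (4x) shows, in full-image pixels:
- Top view: hub (197.5,166.8), knob (201.2,183.5), ear (216.8,206.2), lip chute mid (197,125).
- Scene view: knob top (287.7,155.5), hub (303,171).

```bash
python3 - <<'E'
from h import *
# knob top and hub from two views
K,e=cross(ray("top",(201.2,183.5)),ray("scene",(287.7,155.5))); print("knobtop",K.round(4),e)
H,e=cross(ray("top",(197.5,166.8)),ray("scene",(303,171))); print("hub",H.round(4),e)
Er,e=cross(ray("top",(216.8,206.2)),ray("scene",((420-360)/4+250,110/4+145))); print("ear",Er.round(4),e)
# cream rim ellipse (top)
im=cv2.imread("pics/top0.png"); 
a=[onz("top",p,.143) for p in ((155+38/4,170),(155+318/4,170),(200,110+100/4),(200,110+380/4))]
print([x.round(3) for x in a]); cx=(a[2][0]+a[3][0])/2; cy=(a[0][1]+a[1][1])/2
print("rim centre",cx,cy, "diam",a[2][0]-a[3][0],a[0][1]-a[1][1])
print("hub z.18",onz("top",(197.5,166.8),.18),"knob z.226",onz("top",(201.2,183.5),.226),onz("scene",(287.7,155.5),.226))
print("ear",onz("top",(216.8,206.2),.155)); print("lip tip mid",onz("top",(155+170/4,110+32/4),.12),"lip root",onz("top",(155+172/4,110+88/4),.12))
E
```

```text
knobtop [0.4821 0.0405 0.2185] 0.00734339441091555
hub [0.5378 0.0552 0.1717] 0.00043148537522145526
ear [0.4241 0.0011 0.1414] 0.0027780032798493956
[array([0.535, 0.158, 0.143]), array([ 0.533, -0.053,  0.143]), array([0.644, 0.052, 0.143]), array([0.427, 0.05 , 0.143])]
rim centre 0.5353464579019934 0.05251204857401755 diam 0.21655566600682946 0.21193822826669836
hub z.18 [0.535809   0.05390775 0.18      ] knob z.226 [0.47810812 0.0370309  0.226     ] [0.48879224 0.03671944 0.226     ]
ear [ 0.42164082 -0.00098815  0.155     ]
lip tip mid [0.70625284 0.06340098 0.12      ] lip root [0.66043077 0.0613789  0.12      ]
```

Axis is about (0.5355, 0.053), knob about (0.482, 0.037), and the lip heading about +3.5°. I'll move above the knob, lifting first.

```bash
python3 -m pendant '[[[0,0,-60,0,0,0,0],[-15,-20,-90,0,0,0,0],[-53,-65,-90,0,0,0,0],[-91,-110,-90,0,0,0,0],[-129,-155,-90,0,0,0,0],[-167,-200,-90,0,0,0,0],[-205,-245,-90,0,0,0,0],[-243,-290,-90,0,0,0,0]]]' 30 && python3 -m pendant '[[[-38,-45,0,0,0,0,0],[-76,-90,0,0,0,0,0],[-114,-135,0,0,0,0,0],[-152,-180,0,0,0,0,0],[-195,-230,0,0,0,0,0],[-195,-230,0,0,0,0,0],[-195,-230,0,0,0,0,0],[-195,-230,0,0,0,0,0]]]'
python3 - <<'E'
from h import *
c=viewer.get_calibration("wrist"); print({k:np.round(v,4).tolist() for k,v in c.items()})
im=viewer.read_camera("wrist")[:,:,::-1]; cv2.imwrite("pics/w1.png",im)
t=viewer.read_camera("top")[:,:,::-1]; cv2.imwrite("pics/t1.png",t)
s=viewer.read_camera("scene")[:,:,::-1]; cv2.imwrite("pics/s1.png",s)
f=lambda a,b:cv2.resize(a,None,fx=b,fy=b)
cv2.imwrite("pics/c1.png",np.vstack([f(im,.76)[:290],np.hstack([f(t[100:240,140:340],1.945*.5*1.0)])[:,:389] if 0 else np.zeros((2,389,3),np.uint8)]))
o=np.hstack([im,cv2.resize(s[100:260,220:400],(288,256)).copy() if 0 else cv2.copyMakeBorder(np.vstack([cv2.resize(s[120:240,240:375],(288,256)),cv2.resize(t[110:225,140:270],(288,128))]),0,0,0,0,cv2.BORDER_CONSTANT)])
cv2.imwrite("pics/c1.png",o);print(o.shape)
E
```

```text
clock: 1.1
ee_pos: [0.3806, 0.32, 0.3024]
tool_rot: [[-0.936, 0.351, 0.0], [0.351, 0.936, -0.0], [-0.0, -0.0, -1.0]]
ft_force: [0.6, 0.3, 0.5]
width: 0.093
clock: 2.1
ee_pos: [0.4817, 0.0397, 0.3024]
tool_rot: [[-0.937, 0.349, -0.001], [0.349, 0.937, 0.0], [0.001, 0.0, -1.0]]
ft_force: [-0.4, 0.1, -0.5]
width: 0.0929
{'mtx': [[297.3186, 0.0, 256.9481], [0.0, 297.3186, 189.9867], [0.0, 0.0, 1.0]], 'position': [0.4119, 0.0655, 0.474], 'orientation': [[0.3484, 0.9036, 0.2494], [0.9373, -0.3358, -0.093], [-0.0003, 0.2661, -0.9639]]}
(384, 800, 3)
```

View pics/c1.png

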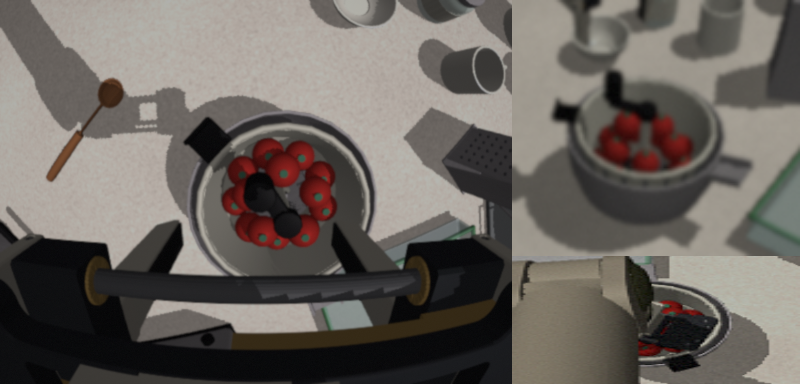

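```bash
python3 - <<'E'
from h import *
for n in("top","scene"): print(n,proj(n,[.4817,.0397,.3024]),proj(n,[.4817,.0397,.38]),proj(n,[.48,.037,.226]))
c=viewer.get_calibration("scene"); print(np.round(c["position"],3))
a=cv2.imread("pics/scene0.png").astype(int);b=cv2.imread("pics/s1.png").astype(int)
d=abs(a-b).max(2)>40; ys,xs=np.nonzero(d); print(d.sum(), xs.min() if len(xs) else 0,xs.max() if len(xs) else 0,ys.min() if len(xs) else 0,ys.max() if len(xs) else 0)
# wrist fisheye rays
def wray(px):
    c=viewer.get_calibration("wrist");K=np.array(c["mtx"]);v=np.array([(px[0]-K[0,2])/K[0,0],(px[1]-K[1,2])/K[1,1]]);r=np.linalg.norm(v)
    return np.array(c["position"]),np.array(c["orientation"])@np.array([*(v/r*np.sin(r)),np.cos(r)])
def wz(px,z): p,d=wray(px); return p+d*(z-p[2])/d[2]
print("knob",wz((260,192),.226),"hub",wz((288,224),.18),"ear",wz((207,140),.155))
E
python3 -c "
import cv2;cv2.imwrite('pics/s1b.png',cv2.imread('pics/s1.png'))"
```

```text
top [196.63193899 177.22898087] [192.3338944  171.28117019] [201.21680952 182.83269282]
scene [287.17858802 135.31951143] [288.04874585 114.61858661] [285.45902944 154.33945244]
[ 1.07  -0.861  1.195]
11542 48 345 0 234
knob [0.4789256  0.04307729 0.226     ] hub [0.5351273  0.05474071 0.18      ] ear [0.42316541 0.00321969 0.155     ]
```

View pics/s1b.png

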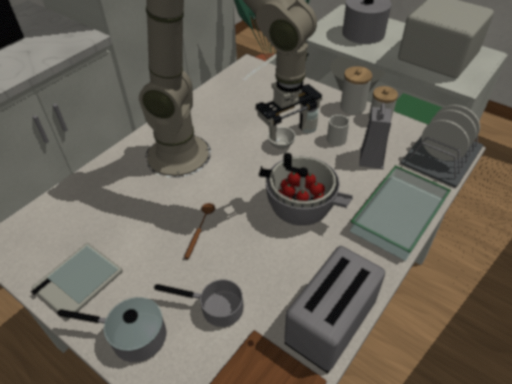

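The full scene picture (512 px) shows the hand at about (288,105), hovering over the knob at (287,157), with nothing disturbed. The wrist ray agrees with the others: knob about (0.480, 0.041), hub (0.535, 0.055). Now I'll descend and grip.

```bash
python3 -m pendant '[[[0,0,40,0,0,0,0],[0,0,70,0,0,0,0],[0,0,90,0,0,0,0],[0,0,97,0,0,0,0],[0,0,97,0,0,0,0.5],[0,0,97,0,0,0,1],[0,0,97,0,0,0,1],[0,0,97,0,0,0,1]]]' 30
python3 - <<'E'
from h import *
print(monitor.state()["ee_pos"],monitor.state()["ft_force"])
im=viewer.read_camera("wrist")[:,:,::-1]; cv2.imwrite("pics/w2.png",im)
s=viewer.read_camera("scene")[:,:,::-1]; cv2.imwrite("pics/s2.png",s)
cv2.imwrite("pics/c2.png",np.hstack([im[60:300],cv2.resize(s[110:230,235:379],(288,240))]))
E
```

```text
clock: 3.25
ee_pos: [0.4823, 0.0382, 0.206]
tool_rot: [[-0.936, 0.351, 0.001], [0.351, 0.936, 0.0], [-0.001, 0.001, -1.0]]
ft_force: [0.1, -0.2, 0.3]
width: 0.0573
[0.48233139 0.03815435 0.20597312] [ 0.09881429 -0.16602535  0.34312164]
```

View pics/c2.png

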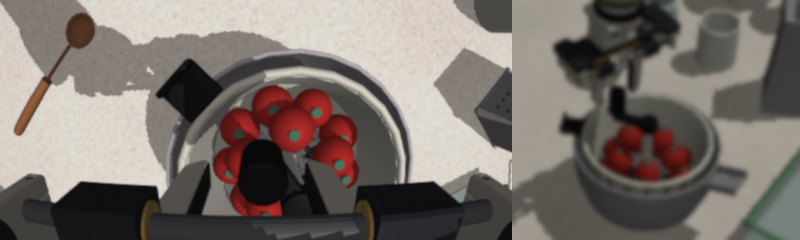

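The picture shows the knob between the half-closed fingers. The wrist camera sees the knob top at (264,225) and the ear at about (188,150), and the scene view agrees. I'll finish closing and compute the axis alignment.

```bash
python3 -m pendant '[[[0,0,0,0,0,0,1],[0,0,0,0,0,0,1],[0,0,0,0,0,0,1],[0,0,0,0,0,0,1],[0,0,0,0,0,0,1],[0,0,0,0,0,0,1],[0,0,0,0,0,0,1],[0,0,0,0,0,0,1]]]' 30
cat >> h.py <<'E'
def wray(px,c=None):
    c=c or viewer.get_calibration("wrist");K=np.array(c["mtx"]);v=np.array([(px[0]-K[0,2])/K[0,0],(px[1]-K[1,2])/K[1,1]]);r=np.linalg.norm(v)
    return np.array(c["position"]),np.array(c["orientation"])@np.array([*(v/r*np.sin(r)),np.cos(r)])
def wz(px,z,c=None): p,d=wray(px,c); return p+d*(z-p[2])/d[2]
def wproj(P,c=None):
    c=c or viewer.get_calibration("wrist");q=np.array(c["orientation"]).T@(np.array(P)-c["position"]);th=np.arctan2(np.hypot(q[0],q[1]),q[2])
    return np.array(c["mtx"])[:2,2]+c["mtx"][0][0]*th*q[:2]/np.hypot(q[0],q[1])
E
python3 - <<'E'
from h import *
s=monitor.state();print(s["ee_pos"],s["ft_force"],s["width"])
print("knob top",wz((264,225),.226),"ear",wz((188,150),.155))
c=viewer.get_calibration("wrist")
im=viewer.read_camera("wrist")[:,:,::-1].copy(); cv2.imwrite("pics/w3.png",im)
p=wproj([s["ee_pos"][0],s["ee_pos"][1],.226]); h=wproj([.5355,.054,.18]); print(p,h)
for r,z in((.122,.130),(.104,.143),(.128,.155),(.17,.11)):
  for a in np.radians(np.arange(0,360,10)):
    u=wproj([.5355+r*np.cos(a),.054+r*np.sin(a),z],c); 
    if 0<u[0]<512 and 0<u[1]<384: cv2.circle(im,tuple(np.round(u).astype(int)),1,(0,255,0) if r!=.128 else (255,0,255),-1)
cv2.circle(im,tuple(np.round(p).astype(int)),3,(255,255,0),1);cv2.circle(im,tuple(np.round(h).astype(int)),3,(0,255,255),1)
cv2.imwrite("pics/w3b.png",cv2.resize(im[60:320,100:460],(792,572)))
E
```

```text
clock: 4.35
ee_pos: [0.4821, 0.0382, 0.2055]
tool_rot: [[-0.936, 0.351, 0.0], [0.351, 0.936, 0.0], [-0.0, 0.0, -1.0]]
ft_force: [-1.1, -0.9, 0.1]
width: 0.0294
[0.48213347 0.03816637 0.20553787] [-1.09956429 -0.86654483  0.08456176] 0.029399001123453845
knob top [0.47150324 0.04608167 0.226     ] ear [0.42168757 0.00424864 0.155     ]
[257.26310915 245.82494282] [300.75519433 270.49655946]
```

View pics/w3b.png

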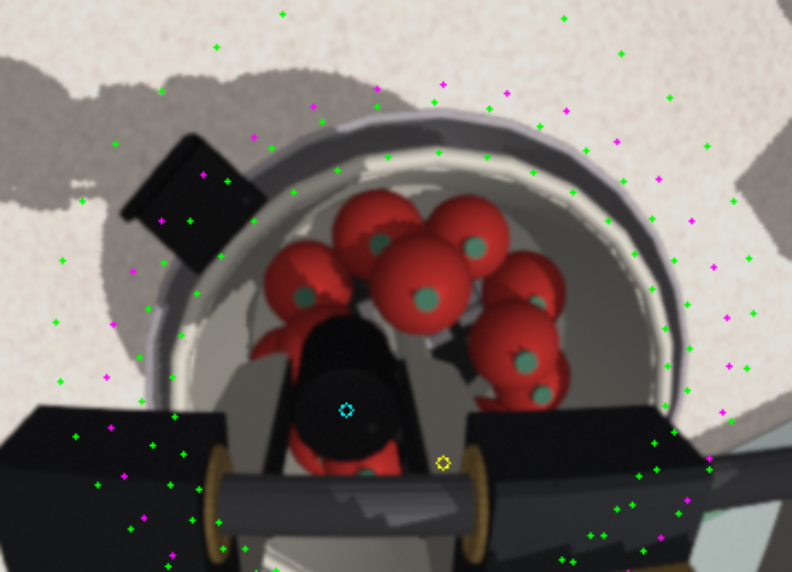

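The gripped knob sits on the predicted TCP mark. The predicted rim dots match the bowl to about 3 mm, and the ear is at (193,205) in the enlarged crop. Next I'll write a small row calculator, then do a gentle part turn to check forces.

```bash
cat > rows.py <<'E'
# usage: rows.py a_last(deg travelled so far) steps... ; world-CCW travel
import sys,numpy as np,json,os
C=np.array(json.load(open("C.json"))); R=55.
P=lambda a:np.round(C+R*np.array([np.cos(np.radians(-36.9-a)),np.sin(np.radians(-36.9-a))])).astype(int)
a=float(sys.argv[1]); p0=np.array(json.loads(sys.argv[2])); out=[]
for s in map(float,sys.argv[3:]): a+=s; out.append((P(a)-p0).tolist()+[0,0,0,0,1])
print(json.dumps([out]).replace(" ",""),"\n next:",a,P(a).tolist())
E
echo '[-43.7,32.8]' > C.json; python3 rows.py 0 '[0,0]' 4 8 11 13 14 14 12 8
```

```text
[[[-2,-3,0,0,0,0,1],[-8,-9,0,0,0,0,1],[-16,-15,0,0,0,0,1],[-28,-20,0,0,0,0,1],[-41,-22,0,0,0,0,1],[-54,-21,0,0,0,0,1],[-65,-18,0,0,0,0,1],[-72,-14,0,0,0,0,1]]] 
 next: 84.0 [-72, -14]
```

```bash
python3 -m pendant '[[[-2,-3,0,0,0,0,1],[-8,-9,0,0,0,0,1],[-16,-15,0,0,0,0,1],[-28,-20,0,0,0,0,1],[-41,-22,0,0,0,0,1],[-54,-21,0,0,0,0,1],[-65,-18,0,0,0,0,1],[-72,-14,0,0,0,0,1]]]'; python3 - <<'E'
from h import *
s=monitor.state(); f=np.array(s["ft_force"]); R=np.array(s["tool_rot"]); print("tool force",(R.T@f).round(1),"tool pos",(R.T@(np.array(s["ee_pos"])-[.4825,.0386,.2055])*1000).round(1))
E
python3 rows.py 84 '[-72,-14]' 6 10 12 14 14 12 10 6
```

```text
clock: 5.4
ee_pos: [0.5448, 0.001, 0.2055]
tool_rot: [[-0.937, 0.35, -0.001], [0.35, 0.937, 0.002], [0.002, 0.001, -1.0]]
ft_force: [-2.2, 7.7, 3.4]
width: 0.0291
tool force [ 4.8  6.5 -3.4] tool pos [-71.6 -13.4  -0.2]
[[[-5,3,0,0,0,0,1],[-12,9,0,0,0,0,1],[-19,18,0,0,0,0,1],[-24,31,0,0,0,0,1],[-27,44,0,0,0,0,1],[-26,55,0,0,0,0,1],[-24,65,0,0,0,0,1],[-22,70,0,0,0,0,1]]] 
 next: 168.0 [-94, 56]
```

```bash
python3 -m pendant '[[[-5,3,0,0,0,0,1],[-12,9,0,0,0,0,1],[-19,18,0,0,0,0,1],[-24,31,0,0,0,0,1],[-27,44,0,0,0,0,1],[-26,55,0,0,0,0,1],[-24,65,0,0,0,0,1],[-22,70,0,0,0,0,1]]]'; python3 - <<'E'
from h import *
s=monitor.state(); f=np.array(s["ft_force"]); R=np.array(s["tool_rot"]); print("tool force",(R.T@f).round(1),"tool pos",(R.T@(np.array(s["ee_pos"])-[.4825,.0386,.2055])*1000).round(1))
E
python3 rows.py 168 '[-94,56]' 6 10 12 14 14 12 10 6
```

```text
clock: 6.4
ee_pos: [0.5896, 0.0577, 0.2055]
tool_rot: [[-0.936, 0.351, -0.001], [0.351, 0.936, -0.0], [0.001, -0.001, -1.0]]
ft_force: [-3.1, -0.4, 3.9]
width: 0.0294
tool force [ 2.8 -1.5 -3.9] tool pos [-93.5  55.4  -0.1]
[[[3,5,0,0,0,0,1],[9,13,0,0,0,0,1],[17,21,0,0,0,0,1],[29,27,0,0,0,0,1],[42,31,0,0,0,0,1],[53,32,0,0,0,0,1],[63,30,0,0,0,0,1],[68,29,0,0,0,0,1]]] 
 next: 252.0 [-26, 85]
```

Forces are only a few newtons, so the crank circle is right. Now an ear-angle reader: polar sampling on the ear's ring in all three cameras.

```bash
cat > ear.py <<'E'
from h import *
AX=np.array([.5355,.054]); A=np.arange(0,360,1.)
def runs(n,im,c=None,t=45):
    g=im.max(2).astype(np.float32); M=[]
    for r in (.126,.132,.138):
        P=[[AX[0]+r*np.cos(a),AX[1]+r*np.sin(a),.155] for a in np.radians(A)]
        uv=np.array([wproj(p,c) if n=="wrist" else proj(n,p) for p in P],np.float32)
        M.append(cv2.remap(g,uv[None,:,0],uv[None,:,1],cv2.INTER_LINEAR,borderValue=255)[0]<t)
    m=(np.sum(M,0)>=2); k=np.flatnonzero(~m); res=[]
    if len(k)==0: return res
    m2=np.roll(m,-k[0]); d=np.diff(np.r_[0,m2.astype(int),0]); s=np.flatnonzero(d==1); e=np.flatnonzero(d==-1)
    return [(round(float((k[0]+(x+y-1)/2)%360),1),int(y-x)) for x,y in zip(s,e) if 8<=y-x<=40]
def look(tag):
    for n in ("scene","top","wrist"):
        t0=monitor.state()["clock"]; c=viewer.get_calibration("wrist")
        im=viewer.read_camera(n)[:,:,::-1]; cv2.imwrite(f"pics/{tag}_{n}.png",im)
        print(round(t0,3),n,runs(n,im,c))
if __name__=="__main__":
    import sys; look(sys.argv[1])
E
python3 - <<'E'
from ear import *
for n in("scene","top"): print("start",n,runs(n,cv2.imread(f"pics/{n}0.png")))
print("w3",runs("wrist",cv2.imread("pics/w1.png"),{'mtx': [[297.3186, 0.0, 256.9481], [0.0, 297.3186, 189.9867], [0.0, 0.0, 1.0]], 'position': [0.4119, 0.0655, 0.474], 'orientation': [[0.3484, 0.9036, 0.2494], [0.9373, -0.3358, -0.093], [-0.0003, 0.2661, -0.9639]]}))
look("e1")
E
python3 rows.py 168 '[-94,56]' 8 16 23 24 24 24 24 24; python3 - <<'E'
E
```

```text
start scene [(211.0, 13)]
start top [(205.0, 17)]
w3 [(30.5, 10), (204.0, 17), (262.0, 11), (302.0, 29)]
6.4 scene [(260.5, 20)]
6.45 top [(257.5, 16)]
6.5 wrist [(22.0, 13), (259.0, 15), (307.0, 33)]
[[[4,7,0,0,0,0,1],[14,18,0,0,0,0,1],[33,29,0,0,0,0,1],[56,32,0,0,0,0,1],[78,24,0,0,0,0,1],[95,9,0,0,0,0,1],[104,-12,0,0,0,0,1],[104,-35,0,0,0,0,1]]] 
 next: 335.0 [10, 21]
```

The ear reader works: start 205°, now about 258°. Now spin up; I'll generate rows for several calls.

```bash
python3 rows.py 335 '[10,21]' 24 24 24 24 24 24 24 24;python3 -c "
import subprocess" ; python3 - <<'E'
import subprocess,re
a,p=335.,'[10,21]'
for i in range(2):
    o=subprocess.run(["python3","rows.py",str(a),p]+["24"]*8,capture_output=True,text=True).stdout; 
    if i: print(o)
    m=re.search(r"next: ([\d.]+) (\[.*\])",o); a,p=m[1],m[2]
E
```

```text
[[[-9,-20,0,0,0,0,1],[-26,-36,0,0,0,0,1],[-48,-43,0,0,0,0,1],[-71,-41,0,0,0,0,1],[-90,-29,0,0,0,0,1],[-104,-11,0,0,0,0,1],[-109,12,0,0,0,0,1],[-104,34,0,0,0,0,1]]] 
 next: 527.0 [-94, 55]
[[[13,19,0,0,0,0,1],[33,30,0,0,0,0,1],[56,33,0,0,0,0,1],[78,25,0,0,0,0,1],[95,10,0,0,0,0,1],[104,-11,0,0,0,0,1],[104,-34,0,0,0,0,1],[95,-54,0,0,0,0,1]]] 
 next: 719.0 [1, 1]
```

```bash
python3 -m pendant '[[[4,7,0,0,0,0,1],[14,18,0,0,0,0,1],[33,29,0,0,0,0,1],[56,32,0,0,0,0,1],[78,24,0,0,0,0,1],[95,9,0,0,0,0,1],[104,-12,0,0,0,0,1],[104,-35,0,0,0,0,1]]]'
```

```text
clock: 7.55
ee_pos: [0.4791, 0.0621, 0.2056]
tool_rot: [[-0.937, 0.349, 0.001], [0.349, 0.937, 0.0], [-0.001, 0.001, -1.0]]
ft_force: [10.4, -0.8, -8.4]
width: 0.0294
```

```bash
python3 -m pendant '[[[-9,-20,0,0,0,0,1],[-26,-36,0,0,0,0,1],[-48,-43,0,0,0,0,1],[-71,-41,0,0,0,0,1],[-90,-29,0,0,0,0,1],[-104,-11,0,0,0,0,1],[-109,12,0,0,0,0,1],[-104,34,0,0,0,0,1]]]' ; python3 ear.py e2;  python3 -m pendant '[[[13,19,0,0,0,0,1],[33,30,0,0,0,0,1],[56,33,0,0,0,0,1],[78,25,0,0,0,0,1],[95,10,0,0,0,0,1],[104,-11,0,0,0,0,1],[104,-34,0,0,0,0,1],[95,-54,0,0,0,0,1]]]';  python3 ear.py e3; python3 rows.py 719 '[1,1]' 24 24 24 24 24 24 24 24;
```

```text
clock: 8.55
ee_pos: [0.5896, 0.058, 0.2055]
tool_rot: [[-0.936, 0.351, -0.0], [0.351, 0.936, -0.0], [0.0, -0.0, -1.0]]
ft_force: [-5.2, -0.7, 4.2]
width: 0.0292
8.55 scene [(44.0, 15)]
8.6 top []
8.65 wrist [(23.0, 13), (60.0, 15), (307.5, 34)]
clock: 9.7
ee_pos: [0.481, 0.0396, 0.2056]
tool_rot: [[-0.937, 0.35, 0.002], [0.35, 0.937, 0.0], [-0.002, 0.001, -1.0]]
ft_force: [10.6, 2.5, -9.7]
width: 0.0294
9.7 scene [(172.5, 14)]
9.75 top [(180.5, 10)]
9.8 wrist [(36.0, 9), (181.5, 16)]
[[[-17,-16,0,0,0,0,1],[-39,-23,0,0,0,0,1],[-62,-21,0,0,0,0,1],[-81,-9,0,0,0,0,1],[-95,9,0,0,0,0,1],[-100,32,0,0,0,0,1],[-95,54,0,0,0,0,1],[-82,73,0,0,0,0,1]]] 
 next: 911.0 [-81, 74]
```

```bash
cat > sim.py <<'E'
import numpy as np
from scipy.optimize import least_squares
# crank segments: (t_start, steps per .125 s)
SEG=[(4.4,[4,8,11,13,14,14,12,8]),(5.4,[6,10,12,14,14,12,10,6]),(6.55,[8,16,23]+[24]*5),(7.55,[24]*8),(8.7,[24]*8)]
def wcf(segs,t):
    for t0,s in segs:
        i=int((t-t0-1e-9)//.125) if t>=t0 else -1
        if 0<=i<len(s): return np.radians(s[i])/.125
    return 0.
LAG=.05
def sim(J,Tc,segs,T,a0=205.,b=.001,k=.005,dt=.005):
    th,w=np.radians(a0),0.; out=[]; t=4.35
    while t<T:
        tq=k*(wcf(segs,t-LAG)-w)
        if w==0 and abs(tq)<=Tc: pass
        else:
            s=np.sign(w) if w!=0 else np.sign(tq)
            w2=w+dt*(tq-b*w-Tc*s)/J; w=0. if w*w2<0 else w2
        th+=w*dt; t+=dt; out.append((t,np.degrees(th),w))
    return np.array(out)
def fit(data,segs):
    D=np.array(data)
    def r(x):
        o=sim(x[0]*1e-3,x[1]*1e-3,segs,D[-1,0]+.02); return np.r_[np.interp(D[:,0],o[:,0],o[:,1])-D[:,1],(x[0]-5.1)*2,(x[1]-3.5)*.5]
    s=least_squares(r,[5.1,3.5],diff_step=.02); return s.x,s.fun
E
python3 - <<'E'
from sim import *
x,f=fit([(6.45,258),(8.65,420),(9.8,541)],SEG); print(x,f.round(1))
seg=SEG+[(9.85+i,[24]*8) for i in range(4)]
o=sim(x[0]*1e-3,x[1]*1e-3,seg,13.8)
for t in np.arange(8.2,13.8,.25): print(round(t,2),np.interp(t,o[:,0],o[:,2]).round(2)*60/6.283//.1/10,end=" | ")
E
a=719; p='[1,1]'; for i in 1 2 3 4 5 6 7 8; do o=$(python3 rows.py $a "$p" 24 24 24 24 24 24 24 24); echo "$o"; a=$(echo "$o"|sed -n 's/.*next: \([0-9.]*\) .*/\1/p'); p=$(echo "$o"|sed -n 's/.*next: [0-9.]* //p'); done
```

```text
[4.98729498 3.38251302] [-5.4  0.2  1.2 -0.2 -0.1]
8.2 18.0 | 8.45 18.9 | 8.7 16.6 | 8.95 16.5 | 9.2 17.7 | 9.45 18.6 | 9.7 19.3 | 9.95 15.6 | 10.2 17.0 | 10.45 18.2 | 10.7 19.0 | 10.95 19.5 | 11.2 20.0 | 11.45 20.3 | 11.7 20.6 | 11.95 20.8 | 12.2 20.9 | 12.45 21.0 | 12.7 21.1 | 12.95 21.1 | 13.2 21.2 | 13.45 21.2 | 13.7 21.2 | [[[-17,-16,0,0,0,0,1],[-39,-23,0,0,0,0,1],[-62,-21,0,0,0,0,1],[-81,-9,0,0,0,0,1],[-95,9,0,0,0,0,1],[-100,32,0,0,0,0,1],[-95,54,0,0,0,0,1],[-82,73,0,0,0,0,1]]] 
 next: 911.0 [-81, 74]
[[[20,11,0,0,0,0,1],[43,14,0,0,0,0,1],[65,6,0,0,0,0,1],[82,-9,0,0,0,0,1],[91,-30,0,0,0,0,1],[91,-53,0,0,0,0,1],[82,-73,0,0,0,0,1],[65,-89,0,0,0,0,1]]] 
 next: 1103.0 [-16, -15]
[[[-22,-7,0,0,0,0,1],[-45,-5,0,0,0,0,1],[-64,7,0,0,0,0,1],[-78,25,0,0,0,0,1],[-83,48,0,0,0,0,1],[-78,70,0,0,0,0,1],[-65,89,0,0,0,0,1],[-45,100,0,0,0,0,1]]] 
 next: 1295.0 [-61, 85]
[[[23,3,0,0,0,0,1],[45,-5,0,0,0,0,1],[62,-20,0,0,0,0,1],[71,-41,0,0,0,0,1],[71,-64,0,0,0,0,1],[62,-84,0,0,0,0,1],[45,-100,0,0,0,0,1],[23,-107,0,0,0,0,1]]] 
 next: 1487.0 [-38, -22]
[[[-23,2,0,0,0,0,1],[-42,14,0,0,0,0,1],[-56,32,0,0,0,0,1],[-61,55,0,0,0,0,1],[-56,77,0,0,0,0,1],[-43,96,0,0,0,0,1],[-23,107,0,0,0,0,1],[0,110,0,0,0,0,1]]] 
 next: 1679.0 [-38, 88]
[[[22,-8,0,0,0,0,1],[39,-23,0,0,0,0,1],[48,-44,0,0,0,0,1],[48,-67,0,0,0,0,1],[39,-87,0,0,0,0,1],[22,-103,0,0,0,0,1],[0,-110,0,0,0,0,1],[-23,-108,0,0,0,0,1]]] 
 next: 1871.0 [-61, -20]
[[[-19,12,0,0,0,0,1],[-33,30,0,0,0,0,1],[-38,53,0,0,0,0,1],[-33,75,0,0,0,0,1],[-20,94,0,0,0,0,1],[0,105,0,0,0,0,1],[23,108,0,0,0,0,1],[45,100,0,0,0,0,1]]] 
 next: 2063.0 [-16, 80]
[[[17,-15,0,0,0,0,1],[26,-36,0,0,0,0,1],[26,-59,0,0,0,0,1],[17,-79,0,0,0,0,1],[0,-95,0,0,0,0,1],[-22,-102,0,0,0,0,1],[-45,-100,0,0,0,0,1],[-64,-88,0,0,0,0,1]]] 
 next: 2255.0 [-80, -8]
```

The fit is near nominal (J 0.0050, Tc 0.0034). 24°/row settles at about 21 turns/min, so I'll run it continuously with single quick looks.

```bash
cat > one.py <<'E'
from ear import *
import sys
n=sys.argv[2]; t0=monitor.state()["clock"]; c=viewer.get_calibration("wrist"); im=viewer.read_camera(n)[:,:,::-1]; cv2.imwrite(f"pics/{sys.argv[1]}.png",im); print(round(t0,3),n,runs(n,im,c))
E
python3 -m pendant '[[[-17,-16,0,0,0,0,1],[-39,-23,0,0,0,0,1],[-62,-21,0,0,0,0,1],[-81,-9,0,0,0,0,1],[-95,9,0,0,0,0,1],[-100,32,0,0,0,0,1],[-95,54,0,0,0,0,1],[-82,73,0,0,0,0,1]]]' | grep -E "clock|force"
python3 -m pendant '[[[20,11,0,0,0,0,1],[43,14,0,0,0,0,1],[65,6,0,0,0,0,1],[82,-9,0,0,0,0,1],[91,-30,0,0,0,0,1],[91,-53,0,0,0,0,1],[82,-73,0,0,0,0,1],[65,-89,0,0,0,0,1]]]'| grep -E "clock|force"
python3 one.py f1 scene
python3 -m pendant '[[[-22,-7,0,0,0,0,1],[-45,-5,0,0,0,0,1],[-64,7,0,0,0,0,1],[-78,25,0,0,0,0,1],[-83,48,0,0,0,0,1],[-78,70,0,0,0,0,1],[-65,89,0,0,0,0,1],[-45,100,0,0,0,0,1]]]'| grep -E "clock|force"
python3 one.py f2 scene
python3 - <<'E'
from sim import *
s=SEG+[(9.85,[24]*16),(11.9,[24]*8)]
o=sim(4.99e-3,3.38e-3,s,13.1)
for t in (11.85,12.9): print(t,np.interp(t,o[:,0],o[:,1])%360,np.interp(t,o[:,0],o[:,2])*9.549)
E
```

```text
clock: 10.85
ft_force: [-4.2, -1.6, 6.0]
clock: 11.85
ft_force: [11.1, 10.5, -9.9]
11.85 scene [(50.0, 15)]
clock: 12.9
ft_force: [0.5, -0.0, 3.0]
12.9 scene [(187.0, 13)]
11.85 54.615106699605235 20.71854628550579
12.9 181.1775136308952 20.627246598370057
```

The measured rate is about 121°/s (20 turns/min) and matches the model. Continuing without a break.

```bash

python3 -m pendant '[[[23,3,0,0,0,0,1],[45,-5,0,0,0,0,1],[62,-20,0,0,0,0,1],[71,-41,0,0,0,0,1],[71,-64,0,0,0,0,1],[62,-84,0,0,0,0,1],[45,-100,0,0,0,0,1],[23,-107,0,0,0,0,1]]]' | grep -E "clock|force"
python3 -m pendant '[[[-23,2,0,0,0,0,1],[-42,14,0,0,0,0,1],[-56,32,0,0,0,0,1],[-61,55,0,0,0,0,1],[-56,77,0,0,0,0,1],[-43,96,0,0,0,0,1],[-23,107,0,0,0,0,1],[0,110,0,0,0,0,1]]]' | grep -E "clock|force"
python3 one.py g1 wrist
python3 -m pendant '[[[22,-8,0,0,0,0,1],[39,-23,0,0,0,0,1],[48,-44,0,0,0,0,1],[48,-67,0,0,0,0,1],[39,-87,0,0,0,0,1],[22,-103,0,0,0,0,1],[0,-110,0,0,0,0,1],[-23,-108,0,0,0,0,1]]]' | grep -E "clock|force"
python3 -m pendant '[[[-19,12,0,0,0,0,1],[-33,30,0,0,0,0,1],[-38,53,0,0,0,0,1],[-33,75,0,0,0,0,1],[-20,94,0,0,0,0,1],[0,105,0,0,0,0,1],[23,108,0,0,0,0,1],[45,100,0,0,0,0,1]]]' | grep -E "clock|force"
python3 -m pendant '[[[17,-15,0,0,0,0,1],[26,-36,0,0,0,0,1],[26,-59,0,0,0,0,1],[17,-79,0,0,0,0,1],[0,-95,0,0,0,0,1],[-22,-102,0,0,0,0,1],[-45,-100,0,0,0,0,1],[-64,-88,0,0,0,0,1]]]' | grep -E "clock|force"
python3 ear.py g2
python3 - <<'E'
from sim import *
s=SEG+[(9.85,[24]*16),(11.9,[24]*8),(12.95,[24]*16),(15.,[24]*24)]
o=sim(4.99e-3,3.38e-3,s,18.2)
for t in (14.95,18.,18.05,18.1): print(t,np.interp(t,o[:,0],o[:,1])%360,np.interp(t,o[:,0],o[:,2])*9.549)
E
```

```text
clock: 13.95
ft_force: [6.2, 13.4, -6.0]
clock: 14.95
ft_force: [-1.2, -3.3, 4.4]
14.95 wrist [(48.0, 17), (78.5, 14), (301.0, 37)]
clock: 16.0
ft_force: [0.9, 14.5, 0.2]
clock: 17.0
ft_force: [0.2, -2.4, 3.1]
clock: 18.0
ft_force: [-2.1, 5.9, 4.3]
18.0 scene [(106.0, 21), (156.0, 33)]
18.05 top [(290.0, 23)]
18.1 wrist [(20.0, 17), (117.5, 16), (289.0, 11)]
14.95 72.75739556807639 21.081474833442087
18.0 93.5440423461589 21.236642337004863
18.05 99.91571937406957 21.23956399003827
18.1 106.07524521370965 19.833688913138534
```

The basket held about 21 turns/min from roughly t=10.6 to 18.0, more than 7 s. Now I'll plan the run-down to stop just short of the lip at about 363.5°.

```bash
cat > plan.py <<'E'
from sim import *
HIST=SEG+[(9.85,[24]*16),(11.9,[24]*8),(12.95,[24]*16),(15.,[24]*24)]
D=[(6.45,258),(8.65,420),(9.8,541.5),(14.95,360*3+78.5),(18.1,360*4+117.5)]
E
python3 - <<'E'
from plan import *
import subprocess
print([ (n,round(sim(4.99e-3,3.38e-3,HIST,n)[-1,1]%1e9,0)) for n,_ in D])
x,f=fit(D,HIST); print(x,f.round(1))
for v in (16,14,12,10):
  for N in range(4,24,2):
    h=HIST+[(18.15,[v]*N)]
    e=[sim(J*1e-3,T*1e-3,h,24)[-1,1]-1440 for J,T in ((x[0],x[1]),(x[0],x[1]*1.1))]
    if 330<e[0]<365: print(v,N,np.round(e))
E
```

```text
[(6.45, np.float64(253.0)), (8.65, np.float64(420.0)), (9.8, np.float64(542.0)), (14.95, np.float64(1153.0)), (18.1, np.float64(1546.0))]
[5.31635286 3.23302727] [-5.3 -0.2  1.3  0.8 -0.6  0.4 -0.1]
16 16 [337. 288.]
16 18 [356. 307.]
14 20 [345. 295.]
14 22 [361. 310.]
```

```bash
python3 rows.py 2255 '[-80,-8]' 16 16 16 16 16 16 16 16
```

```text
[[[-10,12,0,0,0,0,1],[-17,26,0,0,0,0,1],[-19,41,0,0,0,0,1],[-17,56,0,0,0,0,1],[-10,70,0,0,0,0,1],[-1,82,0,0,0,0,1],[12,90,0,0,0,0,1],[27,95,0,0,0,0,1]]] 
 next: 2383.0 [-53, 87]
```

```bash
python3 -m pendant '[[[-10,12,0,0,0,0,1],[-17,26,0,0,0,0,1],[-19,41,0,0,0,0,1],[-17,56,0,0,0,0,1],[-10,70,0,0,0,0,1],[-1,82,0,0,0,0,1],[12,90,0,0,0,0,1],[27,95,0,0,0,0,1]]]' | grep -E "clock|force"; python3 ear.py g3; python3 rows.py 2383 '[-53,87]' 16 16 16 16 16 14 10 5;  python3 rows.py 2383 '[-53,87]' 16 16 16 12 6 0 0 0
python3 - <<'E'
from plan import *
x=[5.316,3.233]
h=HIST+[(18.15,[16]*8)]; o=sim(x[0]*1e-3,x[1]*1e-3,h,19.4)
for t in (19.15,19.2,19.25): print(t,np.interp(t,o[:,0],o[:,1])-1440,np.interp(t,o[:,0],o[:,2])*57.3)
for nx in ([16,16,16,16,16,14,10,5],[16,16,16,12,6],[16,16,10,5],[10,5]): print(nx,sim(x[0]*1e-3,x[1]*1e-3,h+[(19.3,nx)],24)[-1,1]-1440)
E
```

```text
clock: 19.15
ft_force: [0.6, 2.3, 0.8]
19.15 scene [(227.0, 13)]
19.2 top [(224.5, 16)]
19.25 wrist [(43.0, 13), (227.5, 16)]
[[[15,1,0,0,0,0,1],[30,-3,0,0,0,0,1],[43,-11,0,0,0,0,1],[54,-22,0,0,0,0,1],[61,-35,0,0,0,0,1],[64,-48,0,0,0,0,1],[64,-58,0,0,0,0,1],[64,-63,0,0,0,0,1]]] 
 next: 2492.0 [11, 24]
[[[15,1,0,0,0,0,1],[30,-3,0,0,0,0,1],[43,-11,0,0,0,0,1],[51,-19,0,0,0,0,1],[55,-23,0,0,0,0,1],[55,-23,0,0,0,0,1],[55,-23,0,0,0,0,1],[55,-23,0,0,0,0,1]]] 
 next: 2449.0 [2, 64]
19.15 216.55675658002656 85.43055519319948
19.2 220.81327420413345 84.9006318435652
19.25 224.91068423629167 79.10256517657119
[16, 16, 16, 16, 16, 14, 10, 5] 322.68840540044243
[16, 16, 16, 12, 6] 297.7618929556206
[16, 16, 10, 5] 286.73421608605145
[10, 5] 268.3142684728127
```

```bash
python3 -m pendant '[[[15,1,0,0,0,0,1],[30,-3,0,0,0,0,1],[43,-11,0,0,0,0,1],[54,-22,0,0,0,0,1],[61,-35,0,0,0,0,1],[64,-48,0,0,0,0,1],[64,-58,0,0,0,0,1],[64,-63,0,0,0,0,1]]]' | grep -E "clock|force";python3 -m pendant '[[[0,0,0,0,0,0,1],[0,0,0,0,0,0,1],[0,0,0,0,0,0,1],[0,0,0,0,0,0,1],[0,0,0,0,0,0,1],[0,0,0,0,0,0,1],[0,0,0,0,0,0,1],[0,0,0,0,0,0,1]]]' | grep -E "clock|force"; python3 ear.py g4
python3 - <<'E'
from plan import *
x=[5.316,3.233]
h=HIST+[(18.15,[16]*8),(19.3,[16, 16, 16, 16, 16, 14, 10, 5])]
o=sim(x[0]*1e-3,x[1]*1e-3,h,24);print(o[-1,1]-1440, o[np.flatnonzero(o[:,2]>0)[-1],0])
for k in range(6,17):
  nx=[k]*5+[k//2]; o2=sim(x[0]*1e-3,x[1]*1e-3,h+[(22,nx)],26); print(nx,(o2[-1,1]-o[-1,1]).round(1),end=" ")
E
```

```text
clock: 20.3
ft_force: [-1.0, 0.2, 3.1]
clock: 21.3
ft_force: [-2.0, 0.1, 5.6]
21.3 scene [(337.5, 18)]
21.35 top [(341.5, 16)]
21.4 wrist [(54.0, 33)]
322.68840540044243 21.280000000000122
[6, 6, 6, 6, 6, 3] 2.2 [7, 7, 7, 7, 7, 3] 4.0 [8, 8, 8, 8, 8, 4] 6.3 [9, 9, 9, 9, 9, 4] 8.6 [10, 10, 10, 10, 10, 5] 11.2 [11, 11, 11, 11, 11, 5] 13.8 [12, 12, 12, 12, 12, 6] 16.7 [13, 13, 13, 13, 13, 6] 19.5 [14, 14, 14, 14, 14, 7] 22.7 [15, 15, 15, 15, 15, 7] 25.6 [16, 16, 16, 16, 16, 8] 29.0
```

The ear is standing at about 340°, so it's about 23° short. A moderate nudge next.

```bash
python3 rows.py 2492 '[11,24]' 12 12 12 12 12 6 0 0
```

```text
[[[-3,-11,0,0,0,0,1],[-9,-21,0,0,0,0,1],[-16,-30,0,0,0,0,1],[-25,-37,0,0,0,0,1],[-35,-43,0,0,0,0,1],[-40,-44,0,0,0,0,1],[-40,-44,0,0,0,0,1],[-40,-44,0,0,0,0,1]]] 
 next: 2558.0 [-29, -20]
```

```bash
python3 -m pendant '[[[-3,-11,0,0,0,0,1],[-9,-21,0,0,0,0,1],[-16,-30,0,0,0,0,1],[-25,-37,0,0,0,0,1],[-35,-43,0,0,0,0,1],[-40,-44,0,0,0,0,1],[-40,-44,0,0,0,0,1],[-40,-44,0,0,0,0,1]]]' | grep -E "clock|force";python3 -m pendant '[[[0,0,0,0,0,0,1],[0,0,0,0,0,0,1],[0,0,0,0,0,0,1],[0,0,0,0,0,0,1],[0,0,0,0,0,0,1],[0,0,0,0,0,0,1],[0,0,0,0,0,0,1],[0,0,0,0,0,0,1]]]' | grep -E "clock|force"; python3 ear.py g5
python3 - <<'E'
import cv2,numpy as np
s=cv2.imread("pics/g5_scene.png");t=cv2.imread("pics/g5_top.png")
f=lambda a:cv2.resize(a,(400,400),interpolation=cv2.INTER_CUBIC)
cv2.imwrite("pics/c5.png",np.hstack([f(s[140:240,260:360]),f(t[105:205,155:255])]))
E
```

```text
clock: 22.45
ft_force: [2.8, 4.1, -0.7]
clock: 23.45
ft_force: [3.0, 4.3, -1.3]
23.45 scene [(149.0, 17), (354.5, 18)]
23.5 top [(242.5, 10), (258.5, 10), (270.0, 9), (332.0, 9)]
23.55 wrist [(19.5, 12), (270.5, 22)]
```

View pics/c5.png

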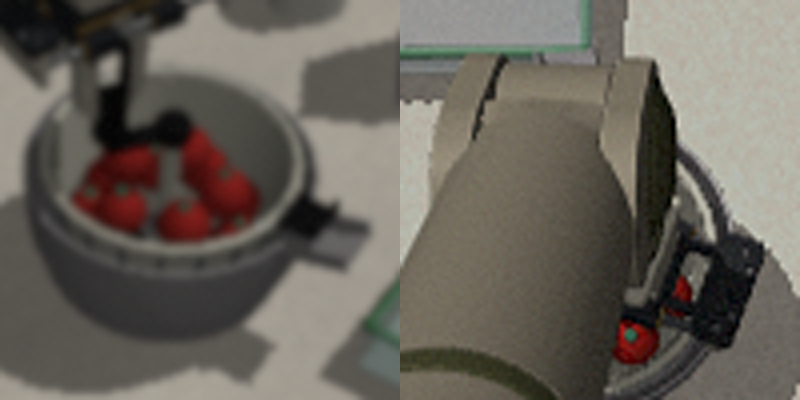

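Scene crop: the ear at (315,213) sits slightly clockwise, short of the lip at (340,245). The top view is occluded by the arm. I'll work out the lip direction and the ear's remaining offset.

```bash
python3 - <<'E'
from ear import *
P,e=cross(ray("top",(155+170/4,110+30/4)),ray("scene",(349.5,202.5))); print("lip tip",P.round(4),e)
az=lambda p:np.degrees(np.arctan2(p[1]-AX[1],p[0]-AX[0]))
for z in (.11,.12,.13): print(z,"top",az(onz("top",(197.5,117.5),z)),"scene",az(onz("scene",(349.5,202.5),z)))
print("ear scene",az(onz("scene",(260+317/4,140+213/4),.155)),onz("scene",(260+317/4,140+213/4),.155))
# ear bias of scene: blob centroid of black near ear
im=cv2.imread("pics/g5_scene.png");m=black(im,50)[185:202,328:350];k,l,st,ce=cv2.connectedComponentsWithStats(m);i=1+np.argmax(st[1:,4]);c=ce[i]+[328,185];print(st[i],c,az(onz("scene",c,.155)),onz("scene",c,.155))
for n in ("scene","top"):
  im=cv2.imread(f"pics/g4_{n}.png"); uv=proj(n,[AX[0]+.13*np.cos(np.radians(340)),AX[1]+.13*np.sin(np.radians(340)),.155]).astype(int); x,y=uv-12
  k,l,st,ce=cv2.connectedComponentsWithStats(black(im,50)[y:y+24,x:x+24]);i=1+np.argmax(st[1:,4]);c=ce[i]+[x,y];print("g4",n,st[i],c,az(onz(n,c,.155)),onz(n,c,.155))
E
python3 rows.py 2558 '[-29,-20]' 8 8 8 8 8 4 0 0; python3 rows.py 2558 '[-29,-20]' 7 7 7 7 7 3 0 0
```

```text
lip tip [0.7081 0.0642 0.1238] 0.0038729618357812856
0.11 top 3.4974011113213415 scene 8.094221294765687
0.12 top 3.126678923047155 scene 5.0985252700789845
0.13 top 2.740110227831557 scene 2.1910121591155427
ear scene 0.05200304438817637 [0.67485885 0.05412649 0.155     ]
[  1   3  15  12 108] [336.         194.49074074] -4.459607448217015 [0.66942382 0.04355496 0.155     ]
g4 scene [  4   6  17  16 132] [327.41666667 201.84848485] -22.281188145335715 [0.66404933 0.00132738 0.155     ]
g4 top [  0   6  21  18 167] [212.01796407 131.03592814] -18.865487676733018 [0.65219402 0.01412522 0.155     ]
[[[-8,-2,0,0,0,0,1],[-16,-2,0,0,0,0,1],[-23,-2,0,0,0,0,1],[-31,0,0,0,0,0,1],[-38,3,0,0,0,0,1],[-41,5,0,0,0,0,1],[-41,5,0,0,0,0,1],[-41,5,0,0,0,0,1]]] 
 next: 2602.0 [-70, -15]
[[[-7,-2,0,0,0,0,1],[-14,-2,0,0,0,0,1],[-20,-2,0,0,0,0,1],[-27,-1,0,0,0,0,1],[-33,1,0,0,0,0,1],[-36,2,0,0,0,0,1],[-36,2,0,0,0,0,1],[-36,2,0,0,0,0,1]]] 
 next: 2596.0 [-65, -18]
```

The ear is about 4.5° short: ear about 358.5°, lip about 3°. One small nudge.

```bash
python3 -m pendant '[[[-7,-2,0,0,0,0,1],[-14,-2,0,0,0,0,1],[-20,-2,0,0,0,0,1],[-27,-1,0,0,0,0,1],[-33,1,0,0,0,0,1],[-36,2,0,0,0,0,1],[-36,2,0,0,0,0,1],[-36,2,0,0,0,0,1]]]'  | grep -E "clock|force";python3 -m pendant '[[[0,0,0,0,0,0,1],[0,0,0,0,0,0,1],[0,0,0,0,0,0,1],[0,0,0,0,0,0,1],[0,0,0,0,0,0,1],[0,0,0,0,0,0,1],[0,0,0,0,0,0,1],[0,0,0,0,0,0,1]]]' | grep -E "clock|force"; python3 ear.py g6
python3 - <<'E'
from ear import *
az=lambda p:np.degrees(np.arctan2(p[1]-AX[1],p[0]-AX[0]))
im=cv2.imread("pics/g6_scene.png");m=black(im,50)[180:202,328:352];k,l,st,ce=cv2.connectedComponentsWithStats(m);i=1+np.argmax(st[1:,4]);c=ce[i]+[328,180];print(st[i],c,az(onz("scene",c,.155)))
s=cv2.imread("pics/g6_scene.png");t=cv2.imread("pics/g6_top.png")
f=lambda a:cv2.resize(a,(400,400),interpolation=cv2.INTER_CUBIC)
cv2.imwrite("pics/c6.png",np.hstack([f(s[160:220,310:370]),f(t[105:205,155:255])]))
E
```

```text
clock: 24.6
ft_force: [-1.1, 7.1, 2.2]
clock: 25.6
ft_force: [-0.2, 6.1, 2.3]
25.6 scene [(119.5, 24), (160.5, 32), (359.5, 18)]
25.65 top [(276.0, 31), (324.5, 12)]
25.7 wrist [(27.5, 8), (281.0, 11), (344.0, 13)]
[  0   6  16  13 107] [336.93457944 192.60747664] -0.76827888533837
```

View pics/c6.png

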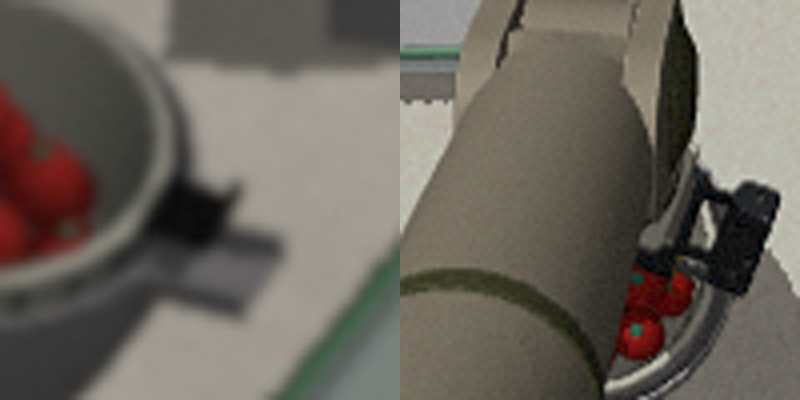

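Scene crop: the ear at (200,213) now looks close to centred over the root of the lip at (225,270). I'll release, lift, and move aside to check from above, unobstructed.

```bash
python3 -m pendant '[[[0,0,0,0,0,0,0],[0,0,0,0,0,0,0],[0,0,0,0,0,0,0],[0,0,0,0,0,0,0],[0,0,-15,0,0,0,0],[0,0,-40,0,0,0,0],[0,0,-70,0,0,0,0],[0,0,-95,0,0,0,0]]]'  && python3 -m pendant '[[[20,30,0,0,0,0,0],[48,75,0,0,0,0,0],[76,120,0,0,0,0,0],[104,165,0,0,0,0,0],[132,210,0,0,0,0,0],[150,240,0,0,0,0,0],[160,250,0,0,0,0,0],[160,250,0,0,0,0,0]]]' ; python3 ear.py g7
python3 - <<'E'
import cv2,numpy as np
s=cv2.imread("pics/g7_scene.png");t=cv2.imread("pics/g7_top.png")
f=lambda a:cv2.resize(a,(400,400),interpolation=cv2.INTER_CUBIC)
cv2.imwrite("pics/c7.png",np.hstack([f(s[140:240,260:360]),f(t[105:205,150:250])]))
E
```

```text
clock: 26.75
ee_pos: [0.5368, -0.0017, 0.3027]
tool_rot: [[-0.936, 0.351, 0.001], [0.351, 0.936, 0.0], [-0.001, 0.001, -1.0]]
ft_force: [-0.4, -0.0, 0.4]
width: 0.0926
clock: 27.75
ee_pos: [0.4744, 0.2885, 0.3009]
tool_rot: [[-0.937, 0.35, 0.0], [0.35, 0.937, -0.0], [-0.0, -0.0, -1.0]]
ft_force: [0.3, -0.2, 0.4]
width: 0.0933
27.75 scene [(358.5, 18)]
27.8 top [(6.5, 16)]
27.85 wrist [(66.0, 19)]
```

View pics/c7.png

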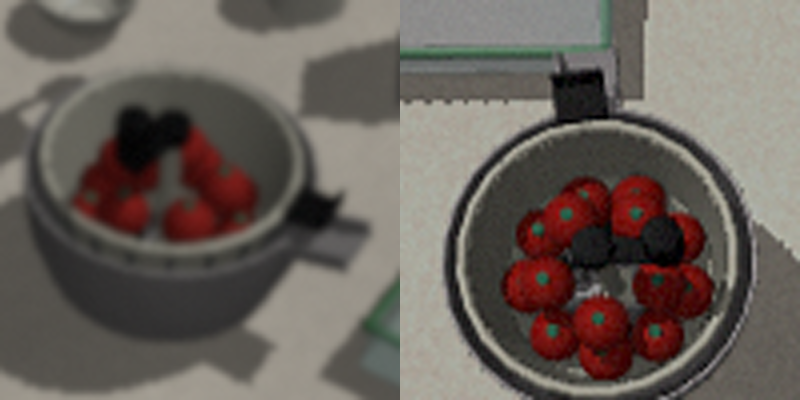

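Top crop: the ear spans x 552–607 at y≈95 with the lip behind it. Top reads 6.5° and scene 358.5°, so they disagree by view bias. I'll put the wrist camera straight above the ear and lip for a better reading.

```bash
python3 -m pendant '[[[-40,-23,0,0,0,0,0],[-90,-53,0,0,0,0,0],[-140,-82,0,0,0,0,0],[-190,-111,0,0,0,0,0],[-240,-140,0,0,0,0,0],[-282,-165,0,0,0,0,0],[-282,-165,0,0,0,0,0],[-282,-165,0,0,0,0,0]]]' | head -2
python3 - <<'E'
from ear import *
c=viewer.get_calibration("wrist"); print(np.round(c["position"],3),wproj([.66,.06,.155],c))
im=viewer.read_camera("wrist")[:,:,::-1].copy(); cv2.imwrite("pics/w8.png",im); print(runs("wrist",im,c))
import pickle; pickle.dump(c,open("c8.pkl","wb"))
for a,col in((0,(255,255,0)),(3,(0,255,0)),(6,(0,0,255))):
  for r,z in((.15,.125),(.165,.125),(.14,.155),(.128,.155),(.118,.155)):
    u=wproj([AX[0]+r*np.cos(np.radians(a)),AX[1]+r*np.sin(np.radians(a)),z],c); im[int(round(u[1])),int(round(u[0]))]=col
u=wproj([.66,.06,.14],c).astype(int); x,y=max(0,u[0]-100),max(0,u[1]-75)
cv2.imwrite("pics/w8b.png",cv2.resize(im[y:y+150,x:x+200],(800,600),interpolation=cv2.INTER_NEAREST)); print(x,y)
E
```

```text
clock: 28.9
ee_pos: [0.6802, 0.0343, 0.3004]
[0.611 0.06  0.472] [272.94508496 153.1228831 ]
[(6.5, 16)]
172 76
```

View pics/w8b.png

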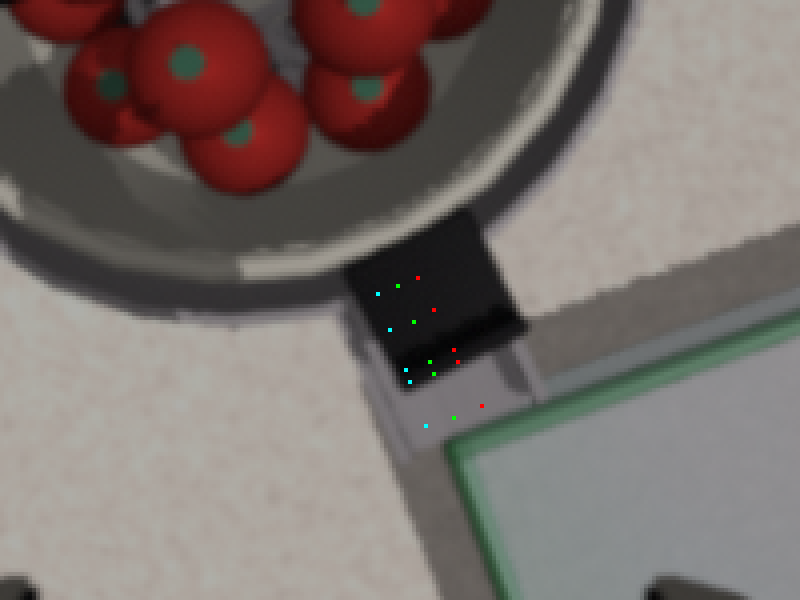

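In the enlarged wrist view the ear centreline is at about 6.4°. The lip chute centre, from outer wall tips at (410,455) and (540,400), is at about 4.4°. So the ear stands about 2° (4.5 mm) past the lip. There's plenty of time, so I'll regrip and correct with a small backward crank pulse.

```bash
python3 - <<'E'
from h import *
print("knob top",onz("top",(215.5,165),.226), "expected .537 -.001")
import pickle; c=pickle.load(open("c8.pkl","rb"))
f=lambda x,y:(172+x/4-.4,76+y/4-.4)
az=lambda p:np.degrees(np.arctan2(p[1]-.054,p[0]-.5355)).round(2)
for z in(.12,.13): print("lip L,R,mid",z,az(wz(f(410,455),z,c)),az(wz(f(540,400),z,c)),az((wz(f(410,455),z,c)+wz(f(540,400),z,c))/2))
print("ear mid",az((wz(f(345,268),.155,c)+wz(f(468,208),.155,c))/2),az((wz(f(400,375),.155,c)+wz(f(520,318),.155,c))/2))
from sim import sim
for Tc in (2.8e-3,3.2e-3):
  for k in (5,5.5,6,6.5,7,12):
    h=[(5,[k]*5+[k//2])]; print(Tc,k,round(sim(5.3e-3,Tc,h,8,0.)[-1,1],1),end=" | ")
E
python3 -m pendant '[[[40,-28,0,0,0,0,0],[80,-56,0,0,0,0,0],[122,-85,0,0,0,0,0],[122,-85,0,0,0,0,0],[122,-85,45,0,0,0,0],[122,-85,75,0,0,0,0],[122,-85,90,0,0,0,0],[122,-85,95,0,0,0,0]]]'
```

```text
knob top [ 0.53059576 -0.00273821  0.226     ] expected .537 -.001
lip L,R,mid 0.12 -2.65 11.71 4.55
lip L,R,mid 0.13 -2.56 11.63 4.55
ear mid 6.97 6.78
0.0028 5 1.5 | 0.0028 5.5 2.3 | 0.0028 6 3.4 | 0.0028 6.5 4.5 | 0.0028 7 5.5 | 0.0028 12 19.3 | 0.0032 5 0.5 | 0.0032 5.5 1.3 | 0.0032 6 2.2 | 0.0032 6.5 3.2 | 0.0032 7 4.1 | 0.0032 12 17.0 | clock: 29.95
ee_pos: [0.5369, -0.0009, 0.2052]
tool_rot: [[-0.937, 0.35, -0.0], [0.35, 0.937, -0.0], [0.0, -0.0, -1.0]]
ft_force: [0.2, 1.1, 0.1]
width: 0.0933
```

```bash
python3 -m pendant '[[[0,0,0,0,0,0,1],[0,0,0,0,0,0,1],[0,0,0,0,0,0,1],[0,0,0,0,0,0,1],[0,0,0,0,0,0,1],[0,0,0,0,0,0,1],[0,0,0,0,0,0,1],[0,0,0,0,0,0,1]]]' 30; python3 - <<'E'
import numpy as np
C=np.array([-43.7,32.8]);p0=np.array([-65,-18]);a=2596
for s in (5.7,5.7,5.7,5.7,5.7,3): a-=s; t=np.radians(-36.9-a); print((np.round(2*(C+55*np.array([np.cos(t),np.sin(t)])-p0))/2).tolist())
E
```

```text
clock: 30.95
ee_pos: [0.5367, -0.0014, 0.2055]
tool_rot: [[-0.936, 0.351, 0.0], [0.351, 0.936, 0.0], [-0.0, 0.0, -1.0]]
ft_force: [1.0, 0.5, 0.6]
width: 0.0295
[5.0, -1.5]
[10.5, -3.0]
[15.5, -4.0]
[21.0, -4.0]
[26.5, -4.0]
[29.5, -3.5]
```

```bash
python3 -m pendant '[[[5,-1.5,0,0,0,0,1],[10.5,-3,0,0,0,0,1],[15.5,-4,0,0,0,0,1],[21,-4,0,0,0,0,1],[26.5,-4,0,0,0,0,1],[29.5,-3.5,0,0,0,0,1],[29.5,-3.5,0,0,0,0,1],[29.5,-3.5,0,0,0,0,1]]]' | grep -E "clock|force"
python3 one.py k1 scene
python3 -m pendant '[[[0,0,0,0,0,0,0],[0,0,0,0,0,0,0],[0,0,0,0,0,0,0],[0,0,0,0,0,0,0],[0,0,-15,0,0,0,0],[0,0,-40,0,0,0,0],[0,0,-70,0,0,0,0],[0,0,-95,0,0,0,0]]]' | grep -E "clock|force|width"
python3 -m pendant '[[[-40,25,0,0,0,0,0],[-80,50,0,0,0,0,0],[-120,75,0,0,0,0,0],[-151.5,88.5,0,0,0,0,0],[-151.5,88.5,0,0,0,0,0],[-151.5,88.5,0,0,0,0,0],[-151.5,88.5,0,0,0,0,0],[-151.5,88.5,0,0,0,0,0]]]' | head -2
python3 - <<'E'
from ear import *
c=viewer.get_calibration("wrist"); print(np.round(c["position"],3))
im=viewer.read_camera("wrist")[:,:,::-1].copy(); cv2.imwrite("pics/w9.png",im); print(runs("wrist",im,c))
u=wproj([.66,.06,.14],c).astype(int); x,y=u[0]-100,max(0,u[1]-75); print(x,y)
cv2.imwrite("pics/w9b.png",cv2.resize(im[y:y+150,x:x+200],(800,600),interpolation=cv2.INTER_NEAREST))
E
```

```text
clock: 31.95
ft_force: [4.4, 7.1, -4.5]
31.95 scene [(152.0, 19), (351.0, 17)]
clock: 33.0
ft_force: [0.2, 0.4, 0.7]
width: 0.0931
clock: 34.0
ee_pos: [0.6801, 0.0352, 0.3012]
[0.61  0.061 0.473]
[(359.5, 16)]
171 76
```

View pics/w9b.png

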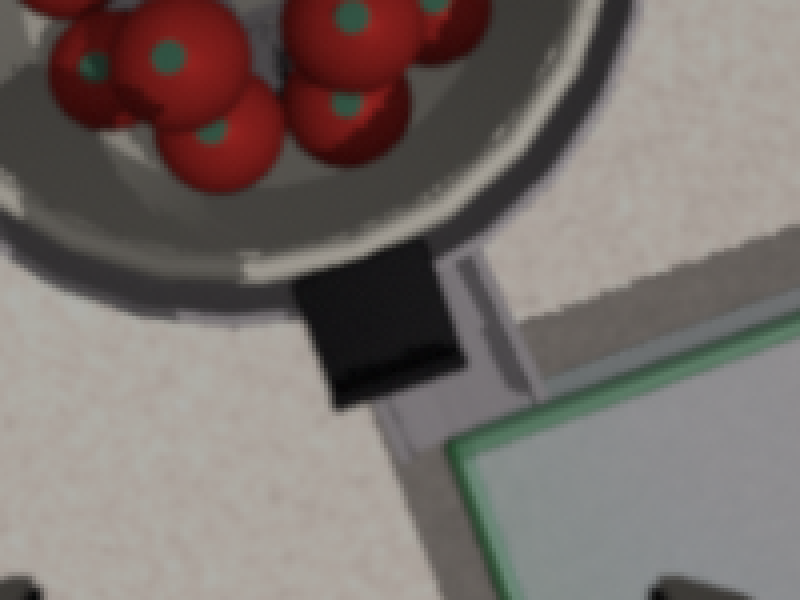

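The ear overshot backward: the wrist view shows it at (380,320), reading about 359.6°, so it's now about 5° short of the lip's 4.5°. The earlier forward "7°/row" pulse gave about 5°, so I'll regrip and repeat it, checking with the scene camera before releasing.

```bash
python3 one.py m0 scene; python3 -m pendant '[[[50,-29,0,0,0,0,0],[100,-58,0,0,0,0,0],[151.5,-88.5,0,0,0,0,0],[151.5,-88.5,0,0,0,0,0],[151.5,-88.5,45,0,0,0,0],[151.5,-88.5,75,0,0,0,0],[151.5,-88.5,90,0,0,0,0],[151.5,-88.5,95,0,0,0,0]]]' | grep -E "ee|force"
python3 -m pendant '[[[0,0,0,0,0,0,1],[0,0,0,0,0,0,1],[0,0,0,0,0,0,1],[0,0,0,0,0,0,1],[0,0,0,0,0,0,1],[0,0,0,0,0,0,1],[0,0,0,0,0,0,1],[0,0,0,0,0,0,1]]]' 30| grep -E "ee|force|clock"; python3 one.py m1 scene; python3 - <<'E'
import numpy as np
C=np.array([-43.7,32.8]);p0=np.array([-35.5,-21.5])
for st in ((7,7,7,7,7,3),(6,6,6,6,6,3)):
  a=2564.5
  for s in st: a+=s; t=np.radians(-36.9-a); print((np.round(2*(C+55*np.array([np.cos(t),np.sin(t)])-p0))/2).tolist(),end=" ")
  print()
from ear import *
# finer scene ear read: black centroid
for f in ("k1","m0","m1","g5_scene","g6_scene","g7_scene"):
    im=cv2.imread(f"pics/{f}.png");m=black(im,50)[182:206,326:352];k,l,st,ce=cv2.connectedComponentsWithStats(m);i=1+np.argmax(st[1:,4]);print(f,st[i,4],(ce[i]+[326,182]).round(2))
E
```

```text
34.05 scene [(352.0, 17)]
ee_pos: [0.5083, 0.0056, 0.2051]
ft_force: [-1.4, 0.1, 0.7]
clock: 36.1
ee_pos: [0.5082, 0.0063, 0.2056]
ft_force: [1.9, 3.1, -1.4]
36.1 scene [(152.5, 18), (352.5, 18)]
[-6.5, -0.5] [-13.5, -0.5] [-20.0, 0.5] [-26.5, 2.5] [-32.5, 5.0] [-35.0, 6.5] 
[-5.5, -0.5] [-11.5, -0.5] [-17.0, 0.0] [-23.0, 1.5] [-28.5, 3.0] [-31.0, 4.0] 
k1 109 [334.68 195.85]
m0 110 [334.73 195.73]
m1 116 [334.98 195.5 ]
g5_scene 108 [336.   194.49]
g6_scene 108 [336.84 192.67]
g7_scene 115 [336.62 193.03]
```

```bash
python3 -m pendant '[[[-6.5,-0.5,0,0,0,0,1],[-13.5,-0.5,0,0,0,0,1],[-20,0.5,0,0,0,0,1],[-26.5,2.5,0,0,0,0,1],[-32.5,5,0,0,0,0,1],[-35,6.5,0,0,0,0,1],[-35,6.5,0,0,0,0,1],[-35,6.5,0,0,0,0,1]]]' | grep -E "clock|force"
python3 one.py n1 scene;python3 one.py n2 scene; python3 - <<'E'
from ear import *
for f in ("n1","n2"):
    im=cv2.imread(f"pics/{f}.png");m=black(im,50)[182:206,326:352];k,l,st,ce=cv2.connectedComponentsWithStats(m);i=1+np.argmax(st[1:,4]);print(f,st[i,4],(ce[i]+[326,182]).round(2))
E
```

```text
clock: 37.15
ft_force: [-3.1, 12.8, 4.0]
37.15 scene [(115.0, 23), (159.0, 33), (2.0, 17)]
37.2 scene [(115.5, 22), (159.0, 33), (2.5, 18)]
n1 104 [337.46 191.64]
n2 107 [337.56 191.44]
```

It moved about 10° this time, so friction is lower now; the ear is at about 10.8° and the target is 4.5°. The reverse 5.7 pulse gave −7.2°, so I'll use a slightly smaller one, with feedback before releasing.

```bash
cat > cen.py <<'E'
from ear import *
import sys
t=monitor.state()["clock"]; im=viewer.read_camera("scene")[:,:,::-1]; cv2.imwrite(f"pics/{sys.argv[1]}.png",im)
m=black(im,50)[182:206,326:352];k,l,st,ce=cv2.connectedComponentsWithStats(m);i=1+np.argmax(st[1:,4]);c=ce[i]+[326,182]
print(round(t,2),st[i,4],c.round(2),"ear deg ~",round(6.7-(c[1]-193.03)*2.63,1))
E
cat > r2.py <<'E'
import numpy as np,sys,json
C=np.array([-43.7,32.8]);a=float(sys.argv[1]);p0=np.array(json.loads(sys.argv[2]));o=[]
for s in map(float,sys.argv[3:]): a+=s; t=np.radians(-36.9-a); p=np.round(2*(C+55*np.array([np.cos(t),np.sin(t)])))/2; o.append((p-p0).tolist())
print(o,a,p.tolist())
E
python3 cen.py n3; python3 r2.py 2602.5 '[-70.5,-15]' -5.5 -5.5 -5.5 -5.5 -5.5 -3
```

```text
37.25 105 [337.65 191.46] ear deg ~ 10.8
[[4.5, -2.5], [9.5, -4.5], [14.5, -6.0], [19.5, -6.5], [25.0, -7.0], [28.0, -7.0]] 2572.0 [-42.5, -22.0]
```

```bash
python3 -m pendant '[[[4.5,-2.5,0,0,0,0,1],[9.5,-4.5,0,0,0,0,1],[14.5,-6,0,0,0,0,1],[19.5,-6.5,0,0,0,0,1],[25,-7,0,0,0,0,1],[28,-7,0,0,0,0,1],[28,-7,0,0,0,0,1],[28,-7,0,0,0,0,1]]]' | grep -E "clock|force"
python3 cen.py o1; python3 r2.py 2572 '[-42.5,-22]' 5 5 5 5 3;  python3 r2.py 2572 '[-42.5,-22]' -5 -5 -5 -5 -3
```

```text
clock: 38.3
ft_force: [1.6, 6.8, -1.5]
38.3 107 [335.73 194.81] ear deg ~ 2.0
[[-5.0, 0.0], [-9.5, 0.5], [-14.5, 1.5], [-19.0, 3.0], [-21.5, 4.0]] 2595.0 [-64.0, -18.0]
[[4.5, 0.0], [9.5, 1.0], [14.0, 2.0], [18.5, 3.5], [21.5, 4.5]] 2549.0 [-21.0, -17.5]
```

```bash
python3 - <<'E'
from sim import *
S=lambda T,st:round(sim(5.3e-3,T*1e-3,[(5,st)],8,0.)[-1,1],1)
for T in (1.2,1.5,1.8,2.1,2.4,2.7): print(T,S(T,[5.5]*5+[3]),S(T,[5.7]*5+[3]),S(T,[7]*5+[3]),"|",S(T,[5]*3+[3]),S(T,[5]*2+[3]),S(T,[5,5]),S(T,[6,6]),S(T,[7,7]))
E
python3 cen.py o2
```

```text
1.2 9.5 10.1 14.0 | 4.1 2.4 1.6 2.3 3.1
1.5 7.7 8.2 11.9 | 3.1 1.8 1.2 1.8 2.5
1.8 6.2 6.7 10.1 | 2.4 1.3 0.9 1.4 2.0
2.1 4.9 5.3 8.5 | 1.8 1.0 0.6 1.1 1.6
2.4 3.8 4.2 7.1 | 1.3 0.7 0.5 0.9 1.3
2.7 2.8 3.2 5.9 | 0.8 0.4 0.3 0.7 1.1
38.35 108 [335.69 194.85] ear deg ~ 1.9
```

Effective dry friction is now about 0.0016 N m. Short, fast pulses are less sensitive to it, and I need about +2.6°.

```bash
python3 r2.py 2572 '[-42.5,-22]' 7.5 7.5
```

```text
[[-7.5, 0.0], [-14.5, 1.5]] 2587.0 [-57.0, -20.5]
```

```bash
python3 -m pendant '[[[-7.5,0,0,0,0,0,1],[-14.5,1.5,0,0,0,0,1],[-14.5,1.5,0,0,0,0,1],[-14.5,1.5,0,0,0,0,1],[-14.5,1.5,0,0,0,0,1],[-14.5,1.5,0,0,0,0,1],[-14.5,1.5,0,0,0,0,1],[-14.5,1.5,0,0,0,0,1]]]' | grep -E "clock|force"
python3 cen.py p1;python3 cen.py p2
```

```text
clock: 39.4
ft_force: [-0.0, 10.7, 1.0]
39.4 106 [336.46 193.27] ear deg ~ 6.1
39.45 107 [336.56 193.29] ear deg ~ 6.0
```

```bash
python3 r2.py 2587 '[-57,-20.5]' -4 -4
```

```text
[[4.0, -1.0], [7.5, -1.5]] 2579.0 [-49.5, -22.0]
```

```bash
python3 -m pendant '[[[4,-1,0,0,0,0,1],[7.5,-1.5,0,0,0,0,1],[7.5,-1.5,0,0,0,0,1],[7.5,-1.5,0,0,0,0,1],[7.5,-1.5,0,0,0,0,1],[7.5,-1.5,0,0,0,0,1],[7.5,-1.5,0,0,0,0,1],[7.5,-1.5,0,0,0,0,1]]]' | grep -E "clock|force"
python3 cen.py q1;python3 cen.py q2
```

```text
clock: 40.5
ft_force: [1.7, 9.7, -0.9]
40.5 107 [336.65 193.54] ear deg ~ 5.4
40.55 108 [336.59 193.56] ear deg ~ 5.3
```

Now about 5.3° against 4.5°. Release and verify from the same wrist viewpoint.

```bash
python3 -m pendant '[[[0,0,0,0,0,0,0],[0,0,0,0,0,0,0],[0,0,0,0,0,0,0],[0,0,0,0,0,0,0],[0,0,-15,0,0,0,0],[0,0,-40,0,0,0,0],[0,0,-70,0,0,0,0],[0,0,-95,0,0,0,0]]]' | grep -E "clock|force|width"
python3 cen.py r1
python3 -m pendant '[[[-40,25,0,0,0,0,0],[-80,50,0,0,0,0,0],[-120,75,0,0,0,0,0],[-137.5,89,0,0,0,0,0],[-137.5,89,0,0,0,0,0],[-137.5,89,0,0,0,0,0],[-137.5,89,0,0,0,0,0],[-137.5,89,0,0,0,0,0]]]' | head -2
python3 - <<'E'
from ear import *
c=viewer.get_calibration("wrist"); im=viewer.read_camera("wrist")[:,:,::-1].copy(); cv2.imwrite("pics/w10.png",im); print("ear",runs("wrist",im,c))
# ear quad from blob, symmetric check; lip walls were at 4.55
m=black(im,45); u=wproj([.66,.06,.155],c).astype(int); k,l,st,ce=cv2.connectedComponentsWithStats(m); i=l[u[1],u[0]]; print(st[i],ce[i]); p=wz(ce[i],.155,c); print(np.degrees(np.arctan2(p[1]-AX[1],p[0]-AX[0])))
cv2.imwrite("pics/w10b.png",cv2.resize(im[76:226,171:371],(800,600),interpolation=cv2.INTER_NEAREST))
E
```

```text
clock: 41.6
ft_force: [-0.2, -0.4, -0.9]
width: 0.0931
41.6 111 [335.95 194.3 ] ear deg ~ 3.4
clock: 42.65
ee_pos: [0.6802, 0.035, 0.3011]
ear [(3.5, 16)]
[ 251  131   45   45 1172] [273.56399317 153.09215017]
3.34296472526354
```

The ear reads 3.5–3.7° against the lip's 4.55°, so it's about 1° (2 mm) off. I'll accept that. Next I'll move the hand well clear, then check for standstill and that the bystanders haven't moved.

```bash
python3 -m pendant '[[[40,23,0,0,0,0,0],[90,53,0,0,0,0,0],[140,82,0,0,0,0,0],[190,111,0,0,0,0,0],[240,140,0,0,0,0,0],[282,165,0,0,0,0,0],[282,165,0,0,0,0,0],[282,165,0,0,0,0,0]]]' | grep -E "clock|force|ee"
python3 ear.py z1; python3 cen.py z2; python3 - <<'E'
from ear import *
print("c7-time compare: g7 top", runs("top",cv2.imread("pics/g7_top.png")))
a=cv2.imread("pics/scene0.png").astype(int);b=cv2.imread("pics/z1_scene.png").astype(int)
m=((abs(a-b).max(2)>40)*255).astype(np.uint8); k,l,st,ce=cv2.connectedComponentsWithStats(m)
print([(s[:5].tolist()) for s in st[1:] if s[4]>25])
E
```

```text
clock: 43.7
ee_pos: [0.4749, 0.2882, 0.3008]
ft_force: [-0.1, -0.3, 1.3]
43.7 scene [(355.0, 19)]
43.75 top [(2.5, 18)]
43.8 wrist [(66.0, 19)]
43.85 113 [336.01 194.26] ear deg ~ 3.5
c7-time compare: g7 top [(6.5, 16)]
[[201, 0, 27, 53, 333], [337, 0, 21, 12, 109], [158, 4, 27, 52, 396], [187, 13, 12, 6, 43], [340, 17, 11, 12, 64], [309, 18, 16, 27, 249], [303, 38, 59, 63, 1004], [154, 57, 6, 13, 40], [186, 56, 13, 27, 115], [152, 73, 26, 13, 98], [140, 89, 5, 12, 33], [156, 88, 8, 9, 31], [183, 89, 127, 45, 1650], [131, 129, 25, 19, 329], [283, 152, 10, 16, 120], [112, 156, 7, 5, 27], [265, 159, 15, 8, 43], [80, 162, 184, 27, 2729], [160, 168, 34, 5, 126], [260, 169, 13, 9, 89], [286, 171, 14, 10, 99], [333, 189, 12, 12, 85], [237, 201, 10, 9, 68]]
```

```bash
python3 -c "
from rig import hand_in; print(hand_in())"
```

```text
the job is handed in; nothing more can be done
None
```

I spun the basket anticlockwise with the crank, stopped it with the ear about 1° (2 mm) short of the lip's centreline, let go and moved the hand clear. I handed the job in at about 44 s.

- **Spin:** the ear readings and a fitted model put the basket at about 18–21 turns/min from roughly t = 10.6 to 18.0 s, over 7 s. The model's highest speed was about 21, well under 30.
- **Stopping:** I braked it and nudged the ear in with short crank pulses, some of them backward. I regripped the knob twice because some nudges moved the basket further than the model predicted; dry friction seemed to vary.
- **Last ear check:** from straight above, the wrist camera put the ear at about 3.5° and the lip centre at about 4.5°. The top camera read 2.5°. The scene camera's raw angle was 355°, but it reads several degrees low there; calibrated against the wrist view it gives 3.5°. Readings 2 s apart agreed, so it was standing still. I made this check from numbers only, because the picture limit was reached.
- **Everything else:** comparing the first and last scene pictures, the places that changed looked like the arm, its shadows, the crank and the basket. I saw no sign that a bystander had moved. Wrist force readings, taken at the end of each move, stayed under about 20 N.

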